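# Tap a blank home against the hidden stop of a drilling jig

## Robot

A 6-joint arm with a two-finger parallel gripper is mounted at the origin on a cart in front of the work surface, level with it; the furniture and walls round the work are solid. World frame = base frame: x ahead of the robot, y to its left, z up, the work surface at z = 0. Lengths are in mm, angles in rad, forces in N, time in s.
With the tool pointing down it reaches from about 325 to 850 mm from the base axis. Payload 15.5 kg.
Tool frame: the origin (TCP) lies between the finger pads; the fingertips stand 19 mm ahead of it and the grasp point (between the pads) is the TCP; z points along the fingers, y is the line along which they close (so a half turn about z gives the same grasp; the last joint's range is limited). The gripper opens to 91 mm and grips with 3 to 60 N. Pads are 32 mm wide; open, the fingers measure 118 mm over their backs; the gripper's body (76 mm by 178 mm) begins 60 mm behind the grasp point.
Start: joints at [1.083, 0.494, 1.345, -0, 1.302, -0.096], TCP at [238.653, 577.643, 232.915] pointing down, gripper open.
Joint ranges: [-2.91, 2.91], [-0.82, 2.16], [0.22, 2.67], [-1.22, 4.37], [0.12, 2.79], [-3.08, 3.08]. Speed limits (rad/s): [1.89, 1.89, 2.57, 3.01, 3.01, 3.01].

## Interface

Orientations are given as a rotation vector (axis times angle).
In Python, from station import sense, read_camera, job, cut_out gives the robot as it stands.
- The arm moves only by the tool step_arm, never from a script. Its argument "deltas" is a list of rows, each an object of numbers: "dx", "dy", "dz": the shift along the world's x, y, z in m; "rx", "ry", "rz": the turn, a rotation vector about the world's x, y, z in degrees. A call has 1 to 12 rows; each row shifts and turns the commanded pose from where the row before left it; what a row does not reach is not made up. A row lasts 1/8 s, in which the tool goes at most 62.5 mm and 10.7 degrees, less where a joint would pass 70% of its speed; a pose out of reach is approached as far as the arm can. A call is refused whole if a number of a shift passes 0.0625 or a number of a turn 10.7, either way. A call with a gripper value outside its range is refused whole. "claw" is the opening in per cent of the stroke, from 0 (shut) to 100 (fully open), set as the call begins (left out, the last holds). The fingers move at their own pace and stop on an object; "force" is the grip in N (left out, the last holds). Time passes only in rows, so rows that do not move let the fingers close. It gives the time, the measured TCP pose, the force, the opening and the grip force at its end, in the units of the state.
- sense(): the state, without advancing time (a new reading comes with each control period).
- read_camera(name): name is "side" or "top"; returns a dict with "pixels" (384x512x3 uint8, red, green, blue), "intrinsics" (3x3 intrinsics, pixels), "pose" (4x4, takes a point from camera to world coordinates). Camera axes: x right, y up, looking along -z (the intrinsics and any distortion apply to the point x, -y, -z); pixel columns grow to the right and rows downward; lengths in mm; the calibration is good to about 2 mm. A picture is of the moment at which its call begins. There is no depth.
- job.close_job(): hands the job in; it is judged then, once.
Trained networks look in the newest picture that a camera, given by its name, has taken for a name from the list of things; names that differ only in an ending like _2 or _b are one class to them, and where a whole thing is asked for, a point or a joint stands for the part that bears it (a point fixed in the world has none). Each returns a list of dicts, best first, with "conf" (0 to 1); they miss things now and then, are a little off and sometimes report something else, mostly with a low value. They report only what shows in the picture. A call takes as long as a camera call.
- cut_out(camera, target): "region" (384x512 bool, what is visible of it) and "centre" ([column, row] in pixels, amid what is visible of it).
The state is a dict: "time_s": time; "joint_positions": joint angles; "qd": joint speeds; "effort": joint torques, N m; "tcp_pos": TCP position; "tool_rot": TCP orientation; "ft_force": force on the tool from outside, world axes, zero at the start; "wrist_torque": the same for the moment, N m; "grip_width": finger opening in mm; "grip_force": force on a finger pad.
Only numpy, scipy, OpenCV 4.12 (cv2) and the standard library are available. Lean on these libraries where they do the work, as an engineer would, in place of code of your own. Each camera call takes 0.05 s, during which the arm holds its last target. There are 200 camera calls.

## Task

Draw the blue-handled push bar right out from under the little plywood shelf, put it down on the table, take it again by its blue handle, and with the bar's wooden tip end push the terracotta blank along the drilling jig's tunnel in light taps until it rests fully home against the stop hidden inside. Touch the blank only with the bar and do not force it against the stop. Then draw the bar out and lay it flat on the table clear of the jig, leaving everything else standing where it is.

Things in the scene. Friction and masses are not known exactly. Their poses are not given: they have to be found in the camera images.
- jig: grey aluminium drilling jig on a wooden base, screwed to the table, 215 mm long, 75 mm wide over its base, 48 mm high. Its x axis (level) is the direction of pushing; z up. Along x from its origin (underside, on the channel's centre line): an open-topped trough from -120 to -85 mm, then a covered tunnel from -85 mm on. Channel 31 mm wide (y from -15.5 to +15.5) and 32 mm high, floor at z = 6 mm. Side walls 14 mm thick, 38 mm high at the trough. Brass drill bush on the cover.
- jig_mouth (a point): centre of the tunnel's open mouth, where the cover begins, 22 mm above the table; axes as the jig's.
- stop_knob (a point): centre of the brass knob (22 mm across, 12 mm long) behind the jig's far end. It is on the adjustable stop rod, fixed in this run; its flat steel stop face is somewhere inside the tunnel, out of sight, and set differently from run to run: the blank has some 55 to 100 mm to travel. The stop is rigid; x axis as the jig's.
- blank_center (a point): centre of the terracotta blank, a bar 60 mm long (x, along the channel), 28 mm wide, 28 mm high, about 0.12 kg, loose in the channel on its floor (centre 20 mm above the table), starting with its tail 5 to 20 mm out of the tunnel in the open trough. It slides with under 3 N and stays where it is left.
- bar_handle (a point): centre of the push bar's blue handle, 80 mm long (x), 36 mm wide (y), 26 mm high (z), centre 13 mm above its underside; too wide for the jig's channel. x points toward the tip. The bar lies flat on the table, handle hidden under the riser, and weighs about 0.09 kg; balance point about 20 mm ahead of this centre.
- bar_tip (a point): end of the push bar's slim dark wooden rod, which is 12 x 12 mm and 125 mm long, runs forward (x) from the handle at the handle's mid-height, and ends at this point, 165 mm ahead of the handle centre. At the start some 45 to 60 mm of it sticks out in front of the riser. The rod's underside is 7 mm above the table when the bar lies flat.
- riser: low plywood shelf fixed to the table, 180 mm deep (x), 150 mm wide (y), 62 mm high, origin under its centre; open at the front, which is its +x side (the front edge is at x = +90 mm); 50 mm high inside, two jars stand on the back half of its top.
- jar_j: underglaze jar with a pale cap, 55 x 55 x 82 mm, standing on the riser; origin under its centre. Leave alone.
- jar_k: underglaze jar with an olive cap, 55 x 55 x 83 mm, standing on the riser; origin under its centre. Leave alone.
- bisque_cup: pinkish cup, 65 x 66 x 59 mm, origin under its centre. Leave alone.
- test_tile: L-shaped green glaze test tile, 34 x 44 x 61 mm, origin under its centre. Leave alone.
- test_tile_b: L-shaped orange glaze test tile, 34 x 44 x 61 mm, origin under its centre. Leave alone.
- tub_red: red and white tub with a red lid, 110 x 110 x 126 mm, origin under its centre. Leave alone.
- masking_tape: roll of masking tape lying flat, 104 x 102 x 25 mm, origin under its centre. Leave alone.
- push_bar: the push bar as a whole; origin on its underside where the rod meets the handle, x toward the tip, z up.
- blank: the blank as a whole; origin under its centre, x along its length.

How it is judged (in metres and radians):
On the way, in this order (a step that is already met when the one before it is completed fails the run):
1. the push bar lies on the table, let go, its handle out in front of the riser (handle centre more than 20 mm past the front edge) (x of bar_handle in the frame of riser above 0.11 m and height (world z) of bar_handle below 0.02 m and contact force between the fingers and push_bar below 0.1 N), for 0.2 s.
2. the blank has been pushed home against the hidden stop (gap under 3 mm) (x of blank_center in the frame of stop_knob above -0.135 m), for 0.2 s.
At the end, for the whole second after the job is handed in: The blank rests with under 3 mm between its nose and the hidden stop (its centre at most 135 mm short of the knob centre along x); the push bar lies flat and still on the table (handle centre under 20 mm high), its tip before the trough's open end or over 45 mm to the side of the jig's centre line (x of blank_center in the frame of stop_knob above -0.135 m and linear speed of each of blank, push_bar below 0.01 m/s and angle between push_bar's own z axis and vertical below 0.12 rad and height (world z) of bar_handle below 0.02 m and (x of bar_tip in the frame of jig below -0.12 m or y of bar_tip in the frame of jig above 0.045 m or y of bar_tip in the frame of jig below -0.045 m)); the robot touches nothing.
It fails at once if the fingers touch the blank (contact force between the fingers and blank above 0.5 N).
It fails at once if the blank is forced: the bar presses on it with more than 90 N (contact force between push_bar and blank above 90 N).
It fails at once if the blank is struck, not tapped: it moves faster than 0.4 m/s (linear speed of blank above 0.4 m/s).
It fails at once if a bystander (jar, cup, test tile, red tub or tape roll) is moved more than 25 mm (distance of any of jar_j, jar_k, bisque_cup, test_tile, test_tile_b, tub_red, masking_tape from where it was at the start of the episode above 0.025 m).
It also fails if it takes over 51 s, if anything falls off the work surface, if the arm or the gripper's body presses on something with over 40 N, if the wrist force passes 120 N, or if a joint passes its speed limit or range.

## Working session

There is one attempt and no reset: what is moved stays moved. The work goes in short steps, Python scripts to look and compute and a tool call to move; the robot and the scene stay as the last step left them, time stands still between calls to the robot, and variables do not carry over. Pictures are saved under pics/ and viewed, at most 10 in all, crops included, and the job is handed in when it is done.

Besides the shell and the picture viewer there is one more tool, called after "Call:" by a JSON object that holds its "fn" and its "kwargs". step_arm: Moves the arm, as the interface text tells. Its arguments: {"type":"object","properties":{"deltas":{"type":"array","items":{"type":"object","properties":{"dx":{"type":"number"},"dy":{"type":"number"},"dz":{"type":"number"},"rx":{"type":"number"},"ry":{"type":"number"},"rz":{"type":"number"}}}},"claw":{"type":"number"},"force":{"type":"number"}},"required":["deltas"]}

```bash
mkdir -p pics; cat > h.py <<'E'
import numpy as np, cv2
from station import sense, read_camera, job, cut_out
def shot(cam,name):
    c=read_camera(cam); cv2.imwrite(f'pics/{name}.png',cv2.cvtColor(c['pixels'],cv2.COLOR_RGB2BGR)); return c
def px2w(c,uv,z):
    K=np.array(c['intrinsics']);T=np.array(c['pose'])
    p=np.linalg.inv(K)@np.array([uv[0],uv[1],1.0]); d=T[:3,:3]@np.array([p[0],-p[1],-p[2]]); o=T[:3,3]
    return o+d*(z-o[2])/d[2]
def w2px(c,P):
    K=np.array(c['intrinsics']);T=np.array(c['pose'])
    q=T[:3,:3].T@(np.array(P,float)-T[:3,3]); q=np.array([q[0],-q[1],-q[2]]); r=K@q; return r[:2]/r[2]
E
python3 - <<'E'
from h import *
a=shot('top','top0'); b=shot('side','side0')
for n,c in(('top',a),('side',b)):
    print(n,np.round(c['pose'],3).tolist(),np.round(c['intrinsics'],1).tolist(), [k for k in c])
    for t in ['jig','jig_mouth','stop_knob','blank','bar_tip','bar_handle','push_bar','riser','test_tile','masking_tape','tub_red','bisque_cup']:
        r=cut_out(n,t)
        print(t,[(round(x['conf'],2),np.round(x['centre']).tolist(),int(x['region'].sum())) for x in r[:2]])
print(sense())
E
```

```text
top [[-0.004, 0.99, -0.143, 365.796], [-1.0, -0.005, -0.004, 109.374], [-0.005, 0.143, 0.99, 1644.065], [0.0, 0.0, 0.0, 1.0]] [[459.1, 0.0, 246.5], [0.0, 459.1, 187.5], [0.0, 0.0, 1.0]] ['pixels', 'intrinsics', 'pose']
jig [(0.62, [310.0, 216.0], 1185)]
jig_mouth [(0.82, [312.0, 215.0], 1312)]
stop_knob [(0.58, [348.0, 213.0], 43), (0.18, [149.0, 225.0], 255)]
blank []
bar_tip []
bar_handle [(0.47, [202.0, 237.0], 50)]
push_bar [(0.48, [201.0, 238.0], 56)]
riser [(0.79, [173.0, 238.0], 1783)]
test_tile [(0.53, [292.0, 179.0], 112), (0.42, [316.0, 167.0], 117)]
masking_tape [(0.87, [334.0, 180.0], 281), (0.58, [146.0, 222.0], 276)]
tub_red [(0.56, [310.0, 216.0], 1264), (0.55, [326.0, 129.0], 930)]
bisque_cup [(0.74, [246.0, 174.0], 272)]
side [[0.354, 0.74, -0.572, -51.655], [-0.935, 0.276, -0.222, -149.726], [-0.006, 0.613, 0.79, 927.949], [0.0, 0.0, 0.0, 1.0]] [[383.4, 0.0, 252.2], [0.0, 383.4, 190.6], [0.0, 0.0, 1.0]] ['pixels', 'intrinsics', 'pose']
jig [(0.65, [314.0, 242.0], 2374)]
jig_mouth [(0.61, [316.0, 240.0], 2308)]
stop_knob [(0.49, [367.0, 251.0], 101), (0.47, [306.0, 1
[... 414 characters left out ...]
78.0], 414)]
{'time_s': 1.3, 'joint_positions': array([ 1.08349053e+00,  4.93582378e-01,  1.34549998e+00, -1.60077148e-05,
        1.30248965e+00, -9.55112069e-02]), 'qd': array([ 0.00085861,  0.00112898,  0.00071389,  0.00088817,  0.00038511,
       -0.00214412]), 'effort': array([ 3.61613485e-03, -8.78672004e+01, -3.82254481e+01,  7.09036784e-02,
        4.38860455e-02, -1.51888298e-05]), 'tcp_pos': array([238.66523482, 577.64146186, 232.92593833]), 'tool_rot': array([6.11490221e-01, 3.08148567e+00, 2.40986813e-05]), 'ft_force': array([ 0.29836475,  0.86840294, -0.14244589]), 'wrist_torque': array([-0.02868693, -0.05465378, -0.01845644]), 'grip_force': 0.0, 'grip_width': 91.31158175783968}
```

```bash
python3 - <<'E'
import cv2
a=cv2.imread('pics/top0.png')[110:280,125:385]; cv2.imwrite('pics/t0.png',cv2.resize(a,None,fx=3,fy=3,interpolation=cv2.INTER_CUBIC))
a=cv2.imread('pics/side0.png')[130:300,80:400]; cv2.imwrite('pics/s0.png',cv2.resize(a,None,fx=2.5,fy=2.5,interpolation=cv2.INTER_CUBIC))
E
```

```text
(no output)
```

View pics/t0.png

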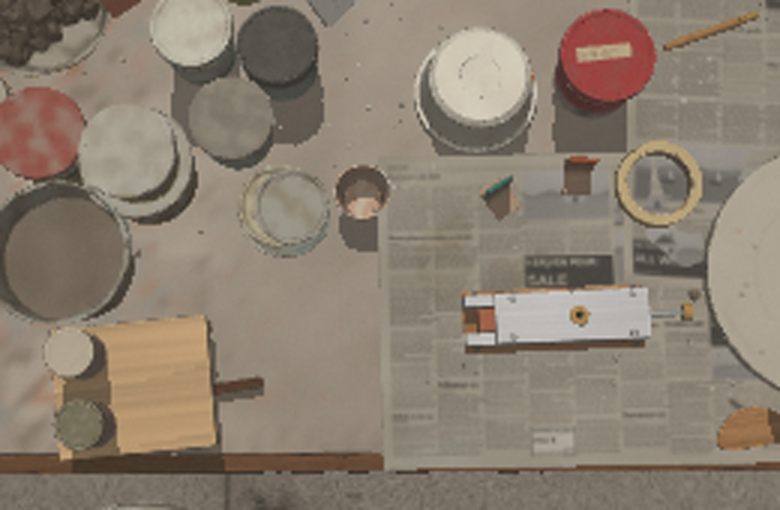

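View pics/s0.png

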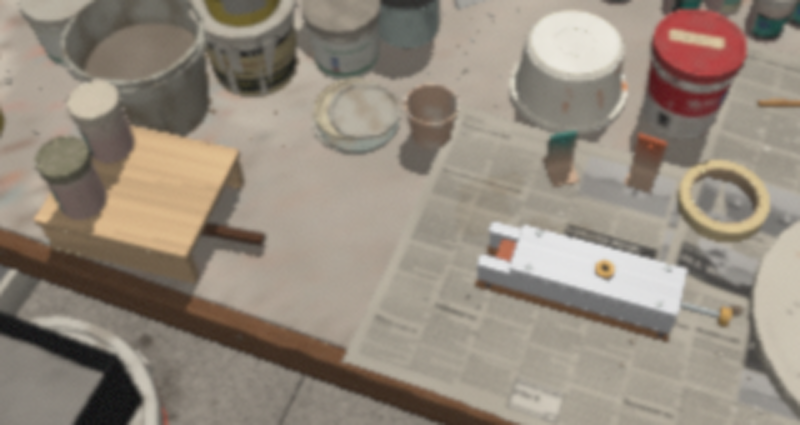

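```bash
cat > m.py <<'E'
from h import *
from scipy.optimize import least_squares
import sys
def load(n): return cv2.cvtColor(cv2.imread(f'pics/{n}.png'),cv2.COLOR_BGR2RGB).astype(int)
def big(mask):
    n,l,s,_=cv2.connectedComponentsWithStats(mask.astype(np.uint8)); 
    return l==1+np.argmax(s[1:,4]) if n>1 else mask
def roi(mask,c0,c1,r0,r1):
    m=np.zeros_like(mask); m[r0:r1,c0:c1]=mask[r0:r1,c0:c1]; return m
E
python3 - <<'E'
from m import *
import pickle
ca={'top':read_camera('top'),'side':read_camera('side')}; pickle.dump(ca,open('c0.pkl','wb'))
for n,R in(('top',(275,345,200,230)),('side',(265,358,215,265))):
    c=ca[n]; I=c['pixels'].astype(int); h=cv2.cvtColor(c['pixels'],cv2.COLOR_RGB2HSV).astype(int)
    m=big(roi((I.min(2)>175)&(h[...,1]<40),*R)); r=cv2.minAreaRect(np.argwhere(m)[:,::-1].astype(np.float32))
    print(n,m.sum(),np.round(cv2.boxPoints(r),1).tolist())
    print([np.round(px2w(c,p,48)).tolist() for p in cv2.boxPoints(r)])
    # bush/knob: yellow; terracotta; rod
    s={'top':{'bush':(310,326,208,222),'knob':(349,360,205,220),'blank':(278,294,205,228),'rod':(196,216,230,246)},
       'side':{'bush':(312,332,230,246),'knob':(362,380,245,265),'blank':(270,290,222,240),'rod':(160,190,215,232)}}[n]
    for k,z in(('bush',50),('knob',22),('blank',34),('rod',19)):
        hue=h[...,0]
        m={'bush':(h[...,1]>90)&(hue>12)&(hue<30),'knob':(h[...,1]>110)&(hue>12)&(hue<30)&(I.max(2)>110),'blank':(h[...,1]>120)&((hue<12)|(hue>174)),'rod':(I.max(2)<115)&(h[...,1]>60)}[k]
        m=big(roi(m,*s[k])); P=np.argwhere(m)[:,::-1]; ce=P.mean(0)
        print(k,m.sum(),P.min(0),P.max(0),np.round(ce,1),np.round(px2w(c,ce,z)))
        if k=='rod':
            r=cv2.minAreaRect(P.astype(np.float32)); print(np.round(cv2.boxPoints(r),1).tolist(),[np.round(px2w(c,p,19)).tolist() for p in cv2.boxPoints(r)])
E
```

```text
top 730 [[289.70001220703125, 207.89999389648438], [340.5, 205.5], [341.29998779296875, 221.39999389648438], [290.5, 223.8000030517578]]
[[523.0, -34.0, 48.0], [531.0, -211.0, 48.0], [475.0, -212.0, 48.0], [468.0, -36.0, 48.0]]
bush 24 [315 212] [320 217] [317.8 214.5] [ 500. -131.   50.]
knob 14 [353 211] [355 215] [353.9 213.1] [ 506. -263.   22.]
blank 37 [284 213] [289 219] [286.8 215.9] [497. -25.  34.]
rod 61 [196 236] [212 241] [203.8 238. ] [421. 268.  19.]
[[195.5, 237.39999389648438], [211.6999969482422, 235.0], [212.1999969482422, 238.6999969482422], [196.0, 241.0]] [[423.0, 297.0, 19.0], [431.0, 240.0, 19.0], [418.0, 238.0, 19.0], [411.0, 295.0, 19.0]]
side 1337 [[270.3999938964844, 235.39999389648438], [275.20001220703125, 216.10000610351562], [355.5, 236.10000610351562], [350.6000061035156, 255.39999389648438]]
[[461.0, -2.0, 48.0], [524.0, 6.0, 48.0], [538.0, -214.0, 48.0], [476.0, -214.0, 48.0]]
bush 32 [319 235] [324 240] [321.5 237.3] [ 501. -130.   50.]
knob 20 [368 253] [372 259] [369.8 255.9] [ 508. -263.   22.]
blank 30 [278 227] [284 232] [281.4 229.6] [497. -21.  34.]
rod 118 [160 216] [184 227] [171.9 222.9] [419. 277.  19.]
[[159.8000030517578, 222.89999389648438], [161.60000610351562, 215.60000610351562], [185.10000610351562, 221.5], [183.3000030517578, 228.8000030517578]] [[407.0, 309.0, 19.0], [431.0, 316.0, 19.0], [436.0, 244.0, 19.0], [413.0, 238.0, 19.0]]
```

Call:
{"fn": "step_arm", "kwargs": {"deltas": [{"dx": 0.0153,"dy": -0.0265,"rz": -5.1},{"dx": 0.0153,"dy": -0.0265,"rz": -5.1},{"dx": 0.0153,"dy": -0.0265,"rz": -5.1},{"dx": 0.0153,"dy": -0.0265,"rz": -5.1},{"dx": 0.0153,"dy": -0.0265,"rz": -5.1},{"dx": 0.0153,"dy": -0.0265,"rz": -5.1},{"dx": 0.0153,"dy": -0.0265,"rz": -5.1},{"dx": 0.0153,"dy": -0.0265,"rz": -5.1},{"dx": 0.0153,"dy": -0.0265,"rz": -5.1},{"dx": 0.0153,"dy": -0.0265,"rz": -5.1},{"dx": 0.0153,"dy": -0.0265,"rz": -5.1},{"dx": 0.0153,"dy": -0.0265,"rz": -5.1}], "claw": 70, "force": 20}}

```text
validation failed for argument at $.de...
```

Call:
{"fn": "step_arm", "kwargs": {"deltas": [{"dx": 0.0153,"dy": -0.0265,"dz": 0,"rx": 0,"ry": 0,"rz": -5.1},{"dx": 0.0153,"dy": -0.0265,"dz": 0,"rx": 0,"ry": 0,"rz": -5.1}], "claw": 70, "force": 20}}

```text
time_s: 1.65
tcp_pos: [269.5, 524.1, 232.8]
tool_rot: [0.886, 3.014, 0.0]
ft_force: [0.3, 0.6, 0.8]
grip_width: 73.9
grip_force: 0.0
```

Call:
{"fn": "step_arm", "kwargs": {"deltas": [{"dx": 0.0153,"dy": -0.0265,"dz": 0,"rx": 0,"ry": 0,"rz": -5.1},{"dx": 0.0153,"dy": -0.0265,"dz": 0,"rx": 0,"ry": 0,"rz": -5.1},{"dx": 0.0153,"dy": -0.0265,"dz": 0,"rx": 0,"ry": 0,"rz": -5.1},{"dx": 0.0153,"dy": -0.0265,"dz": 0,"rx": 0,"ry": 0,"rz": -5.1},{"dx": 0.0153,"dy": -0.0265,"dz": 0,"rx": 0,"ry": 0,"rz": -5.1},{"dx": 0.0153,"dy": -0.0265,"dz": 0,"rx": 0,"ry": 0,"rz": -5.1},{"dx": 0.0153,"dy": -0.0265,"dz": 0,"rx": 0,"ry": 0,"rz": -5.1},{"dx": 0.0153,"dy": -0.0265,"dz": -0.02,"rx": 0,"ry": 0,"rz": -5.1},{"dx": 0.0153,"dy": -0.0265,"dz": -0.03,"rx": 0,"ry": 0,"rz": -5.1},{"dx": 0.0153,"dy": -0.0265,"dz": -0.03,"rx": 0,"ry": 0,"rz": -5.1},{"dx": 0,"dy": 0,"dz": -0.03,"rx": 0,"ry": 0,"rz": 0},{"dx": 0,"dy": 0,"dz": -0.02,"rx": 0,"ry": 0,"rz": 0}]}}

```text
time_s: 3.15
tcp_pos: [422.3, 259.1, 101.8]
tool_rot: [-2.096, -2.34, 0.001]
ft_force: [0.9, 0.7, 0.7]
grip_width: 63.6
grip_force: 0.0
```

Call:
{"fn": "step_arm", "kwargs": {"deltas": [{"dx": 0,"dy": 0,"dz": -0.03,"rx": 0,"ry": 0,"rz": 0},{"dx": 0,"dy": 0,"dz": -0.03,"rx": 0,"ry": 0,"rz": 0},{"dx": 0,"dy": 0,"dz": -0.0135,"rx": 0,"ry": 0,"rz": 0},{"dx": 0,"dy": 0,"dz": -0.0065,"rx": 0,"ry": 0,"rz": 0},{"dx": 0,"dy": 0,"dz": 0,"rx": 0,"ry": 0,"rz": 0}]}}

```text
time_s: 3.78
tcp_pos: [422.5, 259.7, 23.2]
tool_rot: [2.095, 2.341, 0.0]
ft_force: [-0.4, 1.2, 0.2]
grip_width: 63.9
grip_force: 0.0
```

Call:
{"fn": "step_arm", "kwargs": {"deltas": [{"dx": 0,"dy": 0,"dz": 0,"rx": 0,"ry": 0,"rz": 0},{"dx": 0,"dy": 0,"dz": 0,"rx": 0,"ry": 0,"rz": 0},{"dx": 0,"dy": 0,"dz": 0,"rx": 0,"ry": 0,"rz": 0},{"dx": 0,"dy": 0,"dz": 0,"rx": 0,"ry": 0,"rz": 0},{"dx": 0,"dy": 0,"dz": 0,"rx": 0,"ry": 0,"rz": 0},{"dx": 0,"dy": 0,"dz": 0,"rx": 0,"ry": 0,"rz": 0}], "claw": 0, "force": 20}}

```text
time_s: 4.53
tcp_pos: [422.3, 259.6, 22.9]
tool_rot: [-2.095, -2.341, 0.0]
ft_force: [-0.4, -0.2, 0.7]
grip_width: 12.2
grip_force: 20.0
```

Call:
{"fn": "step_arm", "kwargs": {"deltas": [{"dx": 0.0008,"dy": -0.01,"dz": 0,"rx": 0,"ry": 0,"rz": 0},{"dx": 0.0015,"dy": -0.018,"dz": 0,"rx": 0,"ry": 0,"rz": 0},{"dx": 0.0015,"dy": -0.018,"dz": 0,"rx": 0,"ry": 0,"rz": 0},{"dx": 0.0015,"dy": -0.018,"dz": 0,"rx": 0,"ry": 0,"rz": 0},{"dx": 0.0015,"dy": -0.018,"dz": 0,"rx": 0,"ry": 0,"rz": 0},{"dx": 0.0015,"dy": -0.018,"dz": 0,"rx": 0,"ry": 0,"rz": 0},{"dx": 0.0015,"dy": -0.018,"dz": 0,"rx": 0,"ry": 0,"rz": 0},{"dx": 0.0015,"dy": -0.018,"dz": 0,"rx": 0,"ry": 0,"rz": 0},{"dx": 0.0015,"dy": -0.018,"dz": 0,"rx": 0,"ry": 0,"rz": 0},{"dx": 0.0015,"dy": -0.018,"dz": 0,"rx": 0,"ry": 0,"rz": 0},{"dx": 0.0008,"dy": -0.01,"dz": 0,"rx": 0,"ry": 0,"rz": 0},{"dx": 0,"dy": 0,"dz": 0,"rx": 0,"ry": 0,"rz": 0}]}}

```text
time_s: 6.02
tcp_pos: [437.3, 76.9, 22.9]
tool_rot: [-2.097, -2.34, 0.0]
ft_force: [0.9, -0.2, 0.3]
grip_width: 11.8
grip_force: 20.0
```

Call:
{"fn": "step_arm", "kwargs": {"deltas": [{"dx": 0,"dy": 0,"dz": 0,"rx": 0,"ry": 0,"rz": 0},{"dx": 0,"dy": 0,"dz": 0,"rx": 0,"ry": 0,"rz": 0},{"dx": 0,"dy": 0,"dz": 0,"rx": 0,"ry": 0,"rz": 0},{"dx": 0,"dy": 0,"dz": 0,"rx": 0,"ry": 0,"rz": 0},{"dx": 0,"dy": 0,"dz": 0.03,"rx": 0,"ry": 0,"rz": 0},{"dx": 0,"dy": 0,"dz": 0.05,"rx": 0,"ry": 0,"rz": 0}], "claw": 70}}

```text
time_s: 6.78
tcp_pos: [436.4, 77.7, 102.9]
tool_rot: [-2.093, -2.34, 0.003]
ft_force: [0.6, -0.3, 0.3]
grip_width: 63.4
grip_force: 0.0
```

```bash
python3 - <<'E'
from m import *
for n in('top','side'):
    c=shot(n,n+'1'); I=c['pixels']; h=cv2.cvtColor(I,cv2.COLOR_RGB2HSV).astype(int)
    m=big((h[...,0]>100)&(h[...,0]<128)&(h[...,1]>110)); r=cv2.minAreaRect(np.argwhere(m)[:,::-1].astype(np.float32))
    print(n,m.sum(),np.round(cv2.boxPoints(r),1).tolist(),[np.round(px2w(c,p,26)).tolist() for p in cv2.boxPoints(r)])
    for x in cut_out(n,'bar_handle')[:2]:print(x['conf'],x['centre'],x['region'].sum(),px2w(c,x['centre'],20).round())
a=cv2.imread('pics/top1.png')[180:280,140:340]; b=cv2.imread('pics/side1.png')[160:270,110:310]
cv2.imwrite('pics/v1.png',np.vstack([cv2.resize(a,(540,270),interpolation=2),cv2.resize(b,(540,297),interpolation=2)]))
E
```

```text
top 185 [[206.10000610351562, 234.6999969482422], [227.0, 232.10000610351562], [228.10000610351562, 240.6999969482422], [207.1999969482422, 243.39999389648438]] [[432.0, 259.0, 26.0], [441.0, 186.0, 26.0], [411.0, 182.0, 26.0], [402.0, 255.0, 26.0]]
0.54 [219.1, 237.0] 275 [424. 214.  20.]
side 316 [[175.89999389648438, 231.89999389648438], [178.60000610351562, 219.8000030517578], [204.3000030517578, 225.5], [201.60000610351562, 237.60000610351562]] [[393.0, 249.0, 26.0], [431.0, 261.0, 26.0], [439.0, 185.0, 26.0], [401.0, 175.0, 26.0]]
0.56 [197.6, 235.0] 639 [408. 191.  20.]
```

View pics/v1.png

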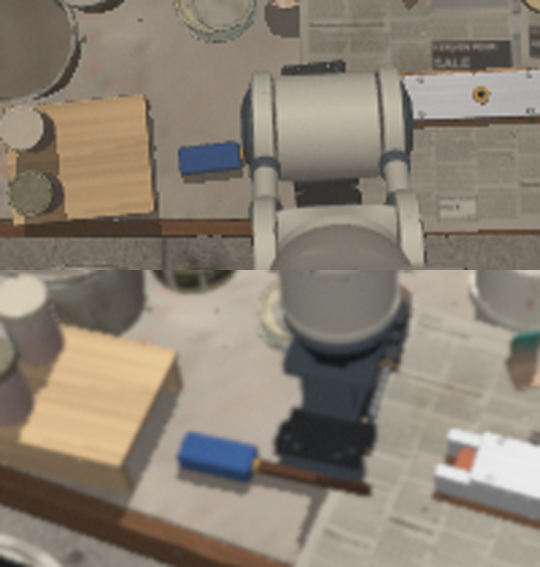

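The bar lies free in front of the riser (blue handle at top-view about (217,238), i.e. about x 421, y 220), rod pointing to the jig; the terracotta blank shows in the trough. Now take the handle.

Call:
{"fn": "step_arm", "kwargs": {"deltas": [{"dx": -0.003,"dy": 0.0286,"dz": 0,"rx": 0,"ry": 0,"rz": 0.1},{"dx": -0.003,"dy": 0.0286,"dz": 0,"rx": 0,"ry": 0,"rz": 0},{"dx": -0.003,"dy": 0.0286,"dz": 0,"rx": 0,"ry": 0,"rz": 0},{"dx": -0.003,"dy": 0.0286,"dz": 0,"rx": 0,"ry": 0,"rz": 0},{"dx": -0.003,"dy": 0.0286,"dz": 0,"rx": 0,"ry": 0,"rz": 0},{"dx": 0,"dy": 0,"dz": -0.03,"rx": 0,"ry": 0,"rz": 0},{"dx": 0,"dy": 0,"dz": -0.03,"rx": 0,"ry": 0,"rz": 0},{"dx": 0,"dy": 0,"dz": -0.015,"rx": 0,"ry": 0,"rz": 0},{"dx": 0,"dy": 0,"dz": -0.005,"rx": 0,"ry": 0,"rz": 0},{"dx": 0,"dy": 0,"dz": 0,"rx": 0,"ry": 0,"rz": 0}]}}

```text
time_s: 8.22
tcp_pos: [422.0, 220.5, 22.5]
tool_rot: [-2.093, -2.342, 0.002]
ft_force: [0.0, 0.5, -0.5]
grip_width: 63.7
grip_force: 0.0
```

Call:
{"fn": "step_arm", "kwargs": {"deltas": [{"dx": 0,"dy": 0,"dz": 0,"rx": 0,"ry": 0,"rz": 0},{"dx": 0,"dy": 0,"dz": 0,"rx": 0,"ry": 0,"rz": 0},{"dx": 0,"dy": 0,"dz": 0,"rx": 0,"ry": 0,"rz": 0},{"dx": 0,"dy": 0,"dz": 0,"rx": 0,"ry": 0,"rz": 0},{"dx": 0,"dy": 0,"dz": 0,"rx": 0,"ry": 0,"rz": 0}], "claw": 0, "force": 40}}

```text
time_s: 8.85
tcp_pos: [422.5, 220.7, 23.2]
tool_rot: [2.093, 2.343, 0.001]
ft_force: [-1.5, -0.6, 7.1]
grip_width: 35.5
grip_force: 40.0
```

Call:
{"fn": "step_arm", "kwargs": {"deltas": [{"dx": 0,"dy": 0,"dz": 0.007,"rx": 0,"ry": 0,"rz": 0},{"dx": 0.0127,"dy": -0.006,"dz": 0,"rx": 0,"ry": 0,"rz": -0.8},{"dx": 0.0127,"dy": -0.006,"dz": 0,"rx": 0,"ry": 0,"rz": -0.8},{"dx": 0.0127,"dy": -0.006,"dz": 0,"rx": 0,"ry": 0,"rz": -0.8},{"dx": 0.0127,"dy": -0.006,"dz": 0,"rx": 0,"ry": 0,"rz": -0.8},{"dx": 0.0127,"dy": -0.006,"dz": 0,"rx": 0,"ry": 0,"rz": -0.7},{"dx": 0,"dy": 0,"dz": 0,"rx": 0,"ry": 0,"rz": 0},{"dx": 0,"dy": 0,"dz": 0,"rx": 0,"ry": 0,"rz": 0}]}}

```text
time_s: 9.85
tcp_pos: [485.4, 190.6, 29.8]
tool_rot: [-2.171, -2.27, 0.001]
ft_force: [0.2, 0.3, -1.4]
grip_width: 35.8
grip_force: 40.0
```

```bash
python3 - <<'E'
from m import *
s=sense(); print(s['tcp_pos'],s['tool_rot'],s['ft_force'],s['wrist_torque'])
M=np.array([495.5,-33.5]); d=np.array([.045,-.999])
out=[]
for n in('top','side'):
    c=shot(n,n+'2'); 
    r=(265,345,195,230) if n=='top' else (225,345,190,265)
    I=cv2.cvtColor(c['pixels'],cv2.COLOR_RGB2BGR); k=6; J=cv2.resize(I[r[2]:r[3],r[0]:r[1]],None,fx=k if n=='top' else 5,fy=k if n=='top' else 5,interpolation=cv2.INTER_CUBIC)
    kk=k if n=='top' else 5
    def dot(P,col):
        p=w2px(c,P); cv2.circle(J,(int((p[0]-r[0]+.5)*kk),int((p[1]-r[2]+.5)*kk)),2,col,-1)
    nrm=np.array([.999,.045])
    for x,y,z in [(-85,-29.5,48),(-85,29.5,48),(95,-29.5,48),(95,29.5,48),(-120,-15.5,38),(-120,15.5,38),(-120,29.5,38),(-120,-29.5,38)]:
        P=M+d*(x+85)-nrm*(-y); dot([*P,z],(0,0,255))
    t=s['tcp_pos'][:2]
    for b in (60,165): dot([*(t+d*b),26],(0,255,0))
    out.append(J); cv2.imwrite(f'pics/v2{n}.png',J)
E
```

```text
[485.37379667 190.60916855  29.80249468] [-2.17110240e+00 -2.27008464e+00  8.76455815e-04] [ 0.15392624  0.31556919 -1.3858338 ] [-0.07039682  0.06299542  0.04131799]
```

View pics/v2side.png

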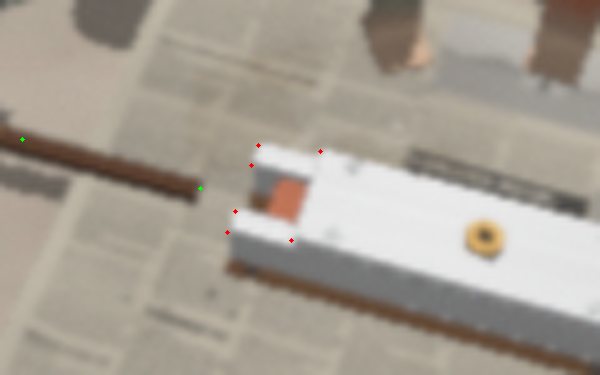

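View pics/v2top.png

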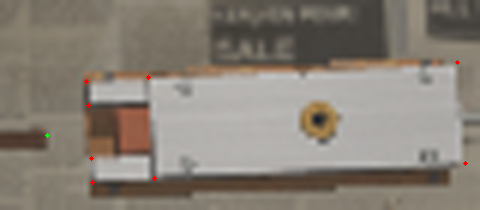

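Side view: the rod end (197,187) lies on the predicted line and in line with the channel (inner edges at (251,165), (235,211)); blank tail sits about 16 mm into the trough. Push gently.

Call:
{"fn": "step_arm", "kwargs": {"deltas": [{"dx": 0.0014,"dy": -0.01,"dz": 0,"rx": 0,"ry": 0,"rz": 0},{"dx": 0.0004,"dy": -0.01,"dz": 0,"rx": 0,"ry": 0,"rz": 0},{"dx": 0.0005,"dy": -0.01,"dz": 0,"rx": 0,"ry": 0,"rz": 0},{"dx": 0.0004,"dy": -0.005,"dz": 0,"rx": 0,"ry": 0,"rz": 0},{"dx": 0.0002,"dy": -0.005,"dz": 0,"rx": 0,"ry": 0,"rz": 0},{"dx": 0.0002,"dy": -0.005,"dz": 0,"rx": 0,"ry": 0,"rz": 0},{"dx": 0.0002,"dy": -0.005,"dz": 0,"rx": 0,"ry": 0,"rz": 0},{"dx": 0.0003,"dy": -0.005,"dz": 0,"rx": 0,"ry": 0,"rz": 0},{"dx": 0.0002,"dy": -0.005,"dz": 0,"rx": 0,"ry": 0,"rz": 0}]}}

```text
time_s: 11.08
tcp_pos: [489.6, 130.3, 29.9]
tool_rot: [-2.171, -2.27, 0.0]
ft_force: [0.0, 1.2, -1.0]
grip_width: 35.5
grip_force: 40.0
```

```bash
python3 - <<'E'
from m import *
s=sense(); print(s['tcp_pos'],s['ft_force'],s['wrist_torque'])
J=[]
for n,r in(('top',(240,345,190,230)),('side',(225,345,195,265))):
    c=shot(n,n+'3'); I=cv2.cvtColor(c['pixels'],cv2.COLOR_RGB2BGR)[r[2]:r[3],r[0]:r[1]]
    J.append(cv2.resize(I,(600,int(600/I.shape[1]*I.shape[0])),interpolation=2))
cv2.imwrite('pics/v3.png',np.vstack(J))
E
```

```text
[489.63609641 130.33297272  29.88935291] [ 0.01297406  1.18170802 -0.98364913] [0.14186184 0.07326569 0.02349411]
```

View pics/v3.png

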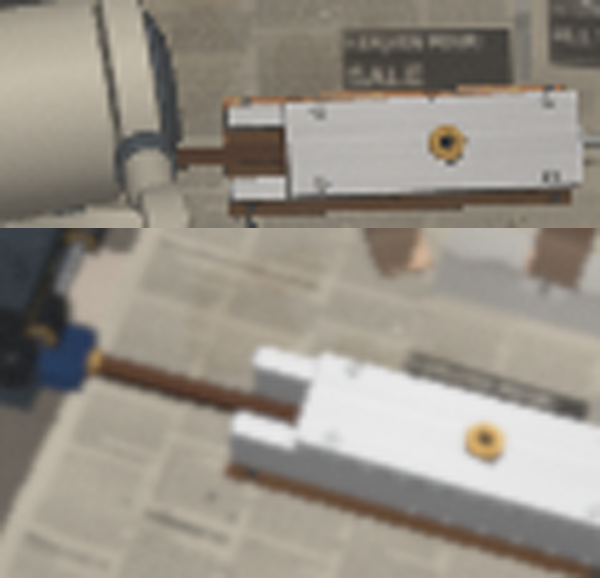

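The rod runs into the trough between the walls and the blank is now inside the tunnel. Go on in light taps.

Call:
{"fn": "step_arm", "kwargs": {"deltas": [{"dx": 0.0002,"dy": -0.005,"dz": 0,"rx": 0,"ry": 0,"rz": 0},{"dx": 0.0002,"dy": -0.005,"dz": 0,"rx": 0,"ry": 0,"rz": 0},{"dx": 0.0003,"dy": -0.005,"dz": 0,"rx": 0,"ry": 0,"rz": 0},{"dx": 0.0002,"dy": -0.005,"dz": 0,"rx": 0,"ry": 0,"rz": 0},{"dx": 0.0002,"dy": -0.005,"dz": 0,"rx": 0,"ry": 0,"rz": 0},{"dx": 0.0002,"dy": -0.005,"dz": 0,"rx": 0,"ry": 0,"rz": 0},{"dx": 0.0003,"dy": -0.005,"dz": 0,"rx": 0,"ry": 0,"rz": 0},{"dx": 0.0002,"dy": -0.005,"dz": 0,"rx": 0,"ry": 0,"rz": 0},{"dx": 0.0002,"dy": -0.005,"dz": 0,"rx": 0,"ry": 0,"rz": 0},{"dx": 0.0001,"dy": -0.003,"dz": 0,"rx": 0,"ry": 0,"rz": 0},{"dx": 0.0001,"dy": -0.002,"dz": 0,"rx": 0,"ry": 0,"rz": 0}]}}

```text
time_s: 12.55
tcp_pos: [491.9, 80.4, 29.9]
tool_rot: [-2.172, -2.27, -0.0]
ft_force: [-0.7, 1.3, -1.4]
grip_width: 35.9
grip_force: 40.0
```

Call:
{"fn": "step_arm", "kwargs": {"deltas": [{"dx": 0.0001,"dy": -0.002,"dz": 0,"rx": 0,"ry": 0,"rz": 0},{"dx": 0.0001,"dy": -0.002,"dz": 0,"rx": 0,"ry": 0,"rz": 0},{"dx": 0.0001,"dy": -0.002,"dz": 0,"rx": 0,"ry": 0,"rz": 0}]}}

```text
time_s: 12.92
tcp_pos: [492.2, 74.6, 29.9]
tool_rot: [-2.171, -2.27, -0.0]
ft_force: [-0.4, 1.7, -0.8]
grip_width: 35.9
grip_force: 40.0
```

Call:
{"fn": "step_arm", "kwargs": {"deltas": [{"dx": 0.0001,"dy": -0.002,"dz": 0,"rx": 0,"ry": 0,"rz": 0},{"dx": 0.0001,"dy": -0.002,"dz": 0,"rx": 0,"ry": 0,"rz": 0},{"dx": 0,"dy": 0,"dz": 0,"rx": 0,"ry": 0,"rz": 0}]}}

```text
time_s: 13.3
tcp_pos: [492.4, 70.5, 29.9]
tool_rot: [2.172, 2.27, -0.0]
ft_force: [-0.3, 0.2, 0.1]
grip_width: 35.6
grip_force: 40.0
```

Call:
{"fn": "step_arm", "kwargs": {"deltas": [{"dx": 0.0001,"dy": -0.0015,"dz": 0,"rx": 0,"ry": 0,"rz": 0},{"dx": 0.0001,"dy": -0.0015,"dz": 0,"rx": 0,"ry": 0,"rz": 0},{"dx": 0,"dy": 0,"dz": 0,"rx": 0,"ry": 0,"rz": 0}]}}

```text
time_s: 13.68
tcp_pos: [492.6, 67.5, 29.9]
tool_rot: [2.172, 2.27, -0.0]
ft_force: [-0.5, 0.6, -0.8]
grip_width: 35.7
grip_force: 40.0
```

Tip now about 4 mm short of where the stop is expected; go 1 mm at a time.

Call:
{"fn": "step_arm", "kwargs": {"deltas": [{"dx": 0,"dy": -0.001,"dz": 0,"rx": 0,"ry": 0,"rz": 0},{"dx": 0.0001,"dy": -0.001,"dz": 0,"rx": 0,"ry": 0,"rz": 0}]}}

```text
time_s: 13.92
tcp_pos: [492.7, 65.6, 29.9]
tool_rot: [2.171, 2.27, 0.0]
ft_force: [0.3, 0.6, -0.4]
grip_width: 35.6
grip_force: 40.0
```

Call:
{"fn": "step_arm", "kwargs": {"deltas": [{"dx": 0,"dy": -0.001,"dz": 0,"rx": 0,"ry": 0,"rz": 0},{"dx": 0,"dy": 0,"dz": 0,"rx": 0,"ry": 0,"rz": 0}]}}

```text
time_s: 14.18
tcp_pos: [492.7, 64.6, 29.9]
tool_rot: [2.171, 2.27, 0.0]
ft_force: [0.2, 1.1, -1.0]
grip_width: 35.5
grip_force: 40.0
```

Call:
{"fn": "step_arm", "kwargs": {"deltas": [{"dx": 0,"dy": -0.001,"dz": 0,"rx": 0,"ry": 0,"rz": 0},{"dx": 0,"dy": 0,"dz": 0,"rx": 0,"ry": 0,"rz": 0}]}}

```text
time_s: 14.42
tcp_pos: [492.8, 64.4, 30.0]
tool_rot: [-2.171, -2.27, -0.002]
ft_force: [2.1, 11.6, 0.0]
grip_width: 36.1
grip_force: 40.0
```

Call:
{"fn": "step_arm", "kwargs": {"deltas": [{"dx": 0,"dy": -0.0007,"dz": 0,"rx": 0,"ry": 0,"rz": 0},{"dx": 0,"dy": 0,"dz": 0,"rx": 0,"ry": 0,"rz": 0},{"dx": 0,"dy": 0,"dz": 0,"rx": 0,"ry": 0,"rz": 0}]}}

```text
time_s: 14.8
tcp_pos: [492.8, 64.3, 30.0]
tool_rot: [-2.171, -2.27, -0.002]
ft_force: [0.9, 20.3, 2.5]
grip_width: 35.8
grip_force: 40.0
```

Call:
{"fn": "step_arm", "kwargs": {"deltas": [{"dx": -0.0001,"dy": 0.003,"dz": 0,"rx": 0,"ry": 0,"rz": 0},{"dx": -0.0003,"dy": 0.007,"dz": 0,"rx": 0,"ry": 0,"rz": 0},{"dx": -0.0006,"dy": 0.014,"dz": 0,"rx": 0,"ry": 0,"rz": 0},{"dx": -0.0006,"dy": 0.014,"dz": 0,"rx": 0,"ry": 0,"rz": 0},{"dx": -0.0006,"dy": 0.014,"dz": 0,"rx": 0,"ry": 0,"rz": 0},{"dx": -0.0006,"dy": 0.014,"dz": 0,"rx": 0,"ry": 0,"rz": 0},{"dx": -0.0006,"dy": 0.014,"dz": 0,"rx": 0,"ry": 0,"rz": 0},{"dx": -0.0006,"dy": 0.014,"dz": 0,"rx": 0,"ry": 0,"rz": 0},{"dx": -0.0006,"dy": 0.014,"dz": 0,"rx": 0,"ry": 0,"rz": 0},{"dx": -0.0006,"dy": 0.014,"dz": 0,"rx": 0,"ry": 0,"rz": 0},{"dx": -0.0006,"dy": 0.014,"dz": 0,"rx": 0,"ry": 0,"rz": 0},{"dx": 0,"dy": 0.003,"dz": 0,"rx": 0,"ry": 0,"rz": 0}]}}

```text
time_s: 16.3
tcp_pos: [486.8, 202.9, 29.9]
tool_rot: [2.17, 2.271, 0.0]
ft_force: [0.7, -0.0, -1.0]
grip_width: 35.7
grip_force: 40.0
```

Call:
{"fn": "step_arm", "kwargs": {"deltas": [{"dx": 0,"dy": 0,"dz": -0.003,"rx": 0,"ry": 0,"rz": 0},{"dx": 0,"dy": 0,"dz": -0.003,"rx": 0,"ry": 0,"rz": 0},{"dx": 0,"dy": 0,"dz": -0.001,"rx": 0,"ry": 0,"rz": 0},{"dx": 0,"dy": 0,"dz": 0,"rx": 0,"ry": 0,"rz": 0}]}}

```text
time_s: 16.8
tcp_pos: [486.7, 201.5, 23.2]
tool_rot: [-2.172, -2.27, 0.0]
ft_force: [-3.0, -0.8, 13.0]
grip_width: 35.4
grip_force: 40.0
```

Bar is on the table; open, rise and look.

Call:
{"fn": "step_arm", "kwargs": {"deltas": [{"dx": 0,"dy": 0,"dz": 0,"rx": 0,"ry": 0,"rz": 0},{"dx": 0,"dy": 0,"dz": 0,"rx": 0,"ry": 0,"rz": 0},{"dx": 0,"dy": 0,"dz": 0,"rx": 0,"ry": 0,"rz": 0},{"dx": 0,"dy": 0,"dz": 0,"rx": 0,"ry": 0,"rz": 0},{"dx": 0,"dy": 0,"dz": 0.02,"rx": 0,"ry": 0,"rz": 0},{"dx": 0,"dy": 0,"dz": 0.04,"rx": 0,"ry": 0,"rz": 0},{"dx": 0,"dy": 0,"dz": 0.05,"rx": 0,"ry": 0,"rz": 0},{"dx": 0,"dy": 0,"dz": 0.05,"rx": 0,"ry": 0,"rz": 0},{"dx": -0.03,"dy": 0.02,"dz": 0.03,"rx": 0,"ry": 0,"rz": 0},{"dx": -0.03,"dy": 0.02,"dz": 0.01,"rx": 0,"ry": 0,"rz": 0},{"dx": 0,"dy": 0,"dz": 0,"rx": 0,"ry": 0,"rz": 0}], "claw": 70}}

```text
time_s: 18.18
tcp_pos: [425.4, 242.9, 223.8]
tool_rot: [2.169, 2.272, 0.002]
ft_force: [0.4, -0.8, -0.3]
grip_width: 63.9
grip_force: 0.0
```

```bash
python3 - <<'E'
from m import *
J=[]
for n,r in(('top',(150,370,150,250)),('side',(80,400,130,290))):
    c=shot(n,n+'4'); I=cv2.cvtColor(c['pixels'],cv2.COLOR_RGB2BGR)[r[2]:r[3],r[0]:r[1]]
    J.append(cv2.resize(I,(600,int(600/I.shape[1]*I.shape[0])),interpolation=2))
cv2.imwrite('pics/v4.png',np.vstack(J)[:600])
E
```

```text
(no output)
```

View pics/v4.png

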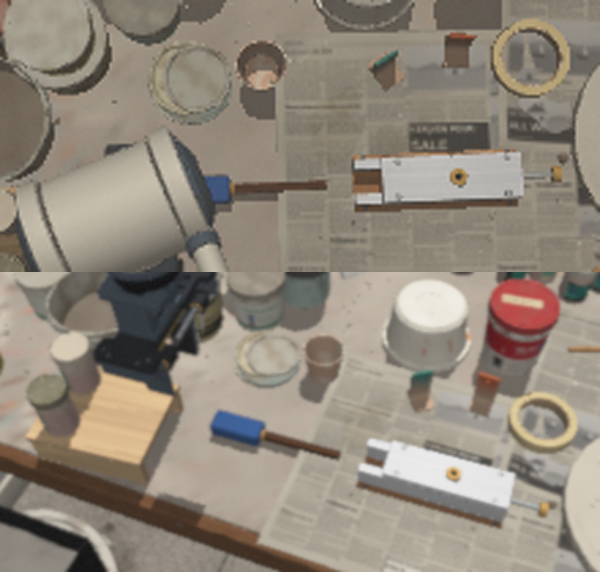

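The bar lies flat, its tip (top crop (327,185)) short of the trough's end (355,180), the jig is clear and the bystanders are in place.

```bash
python3 -c "
from station import job
print(job.close_job())"
```

```text
the job is handed in; nothing more can be done
None
```

The job is handed in with no verdict returned: the blank was pushed in until it stopped rigidly at about 20 N, where the stop was expected, and the bar lies flat on the table clear of the jig with nothing else visibly moved, at about 18 of the 51 s.

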